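# Lay chime bars on their frame by length

## Robot

A 7-joint arm with a two-finger parallel gripper is mounted at the origin on the work surface. World frame = base frame: x ahead of the robot, y to its left, z up, the work surface at z = 0. Lengths are in m, angles in rad, forces in N, time in s.
With the tool pointing down it reaches from about 0.4 to 0.875 m from the base axis. Payload 6.5 kg.
Tool frame: the origin (TCP) lies between the finger pads; the fingertips stand 17 mm ahead of it and the grasp point (between the pads) lies 2 mm behind it (bot.tcp_to_tips is the z of the fingertips in the tool frame, in m); z points along the fingers, y is the line along which they close (so a half turn about z gives the same grasp; the last joint's range is limited). The gripper opens to 88 mm and grips with 3 to 60 N. Pads are 18 mm wide; open, the fingers measure 123 mm over their backs; the gripper's body (75 mm by 187 mm) begins 45 mm behind the grasp point.
Start: joints at [1.154, 0.536, -0.004, 1.538, 0.003, 1.067, -0.071], TCP at [0.223, -0.61, 0.256] pointing down, gripper open.
Joint ranges: [-2.7, 2.7], [-0.37, 2.16], [-1.27, 1.26], [0.24, 2.4], [-1.31, 4.45], [0.19, 1.91], [-2.76, 2.76]. Speed limits (rad/s): [2.39, 2.39, 3.14, 3.14, 3.14, 3.14, 3.14].

## Interface

Orientations are given as a unit quaternion [x, y, z, w].
In Python, from station import bot gives the robot as it stands.
- The arm moves only by the shell command python3 -m crank 'ROWS' [FORCE]. ROWS is JSON, a list of rows, each a list of 7 numbers: the opening, from 0 (shut) to 1 (fully open), then the shift along the tool's x, y, z in m, then the turn, a rotation vector about the tool's x, y, z in degrees. A call has 1 to 10 rows; each row is the pose to reach, as a shift and turn from the pose commanded when the call began, along the tool's axes at that moment; what a row does not reach only later rows make up. A row lasts 1/10 s, in which the tool goes at most 50 mm and 8.59 degrees, less where a joint would pass 70% of its speed; a pose out of reach is approached as far as the arm can. A call with a gripper value outside its range is refused whole. The fingers move at their own pace and stop on an object; FORCE is the grip in N (left out, the last holds). Time passes only in rows, so rows that repeat a pose let the fingers close. It gives the time, the measured TCP pose, the force, the opening and the grip force at its end, in the units of the state.
- bot.read_state(): the state, without advancing time (a new reading comes with each control period).
- bot.get_image(name): name is "scene" or "side" or "wrist"; returns a dict with "frame" (384x512x3 uint8, red, green, blue), "fx", "fy", "cx", "cy" (pixels), "R" (3x3) and "t" (3): a world point X has camera coordinates R X + t. Camera axes: x right, y down, z forward; pixel columns grow to the right and rows downward; lengths in m; the calibration is good to about 2 mm. A picture is of the moment at which its call begins. There is no depth.
- bot.hand_in(): hands the job in; it is judged then, once.
Trained networks look in the newest picture that a camera, given by its name, has taken for a name from the list of things; names that differ only in an ending like _2 or _b are one class to them, and where a whole thing is asked for, a point or a joint stands for the part that bears it (a point fixed in the world has none). Each returns a list of dicts, best first, with "score" (0 to 1); they miss things now and then, are a little off and sometimes report something else, mostly with a low value. They report only what shows in the picture. A call takes as long as a camera call. They do not tell look-alikes from the thing itself.
- bot.silhouettes(camera, name): "pixels" (384x512 bool, what is visible of it) and "at" ([column, row] in pixels, amid what is visible of it).
The state is a dict: "clock": time; "joint_pos": joint angles; "joint_vel": joint speeds; "joint_efforts": joint torques, N m; "tcp_pos": TCP position; "tcp_rot": TCP orientation; "ft_force": force on the tool from outside, world axes, zero at the start; "wrist_torque": the same for the moment, N m; "width": finger opening in m; "finger_force": force on a finger pad.
Only numpy, scipy, OpenCV 4.12 (cv2) and the standard library are available. Lean on these libraries where they do the work, as an engineer would, in place of code of your own. Each camera call takes 0.05 s, during which the arm holds its last target. There are 200 camera calls.

## Task

Lay the four aluminium chime bars on the tapered wooden frame in order of length, the longest at the wide end and the shortest at the narrow end, each lying flat across both rails, squarely on its own pair of felt pads and centred between them. The second longest is still held in the drilling jig: first swing the hinged hold-down bar well up, then slide that chime bar along the jig, out from under it, before lifting it away. Leave the solder reel, the screwdriver and the green box where they are.

Things in the scene. Friction and masses are not known exactly. Their poses are not given: they have to be found in the camera images.
- chime_180: the longest chime bar: aluminium, 180 mm long, 25 wide, 10 thick; origin at the centre of its underside, x along its length, z up. Lies flat on the table at the start
- chime_155: the second longest chime bar: aluminium, 155 mm long, 25 wide, 10 thick; origin at the centre of its underside, x along its length, z up. Starts on the drilling jig (board 18 mm thick) under the hold-down, which crosses it 55 mm from its centre towards +x; its -x half is free all round. Guides (5 mm high) from +32 to +78 mm, end stop at its +x end: slides out along its -x
- chime_130: the third longest chime bar: aluminium, 130 mm long, 25 wide, 10 thick; origin at the centre of its underside, x along its length, z up. Lies flat on the table at the start
- chime_105: the shortest chime bar: aluminium, 105 mm long, 25 wide, 10 thick; origin at the centre of its underside, x along its length, z up. Lies flat on the table at the start
- place_1: Place at the wide end of the tapered wooden chime frame, for the longest bar: two dark felt pads 25 x 15 mm, 99 mm apart, one on each rail; origin midway between them at the height of their tops (29 mm above the table), x along the row to the narrow end, y across the rails (along a bar laid here). Places are 58 mm apart; the frame is fixed
- place_2: Place second from the frame's wide end, for the second longest bar: two dark felt pads 25 x 15 mm, 86 mm apart, one on each rail; origin midway between them at the height of their tops (29 mm above the table), x along the row to the narrow end, y across the rails (along a bar laid here). Places are 58 mm apart; the frame is fixed
- place_3: Place third from the frame's wide end, for the third longest bar: two dark felt pads 25 x 15 mm, 72 mm apart, one on each rail; origin midway between them at the height of their tops (29 mm above the table), x along the row to the narrow end, y across the rails (along a bar laid here). Places are 58 mm apart; the frame is fixed
- place_4: Place at the narrow end of the frame, for the shortest bar: two dark felt pads 25 x 15 mm, 58 mm apart, one on each rail; origin midway between them at the height of their tops (29 mm above the table), x along the row to the narrow end, y across the rails (along a bar laid here). Places are 58 mm apart; the frame is fixed
- holddown (a joint): hinge of the steel hold-down bar (22 mm wide) on the drilling jig (board 190 x 110 mm): 0 closed (level, 1 mm above the chime bar), grows as its free end swings up, stop at 1.4 rad; light friction (about 2 N at the handle) holds it wherever it is left
- holddown_grip (a point): middle of the hold-down's handle: black round rod, 14 mm diameter, parallel to the hinge, 43 mm of it free beside the bar's end, 42 mm above the table when closed. Axes turn with the hold-down: x along rod and hinge (the chime bar's +x), y from hinge to free end; the hinge axis lies 115 mm along -y and 8 mm along -z from here. Turning about +x raises it
- spool: bystander: steel-grey reel of solder, 60 mm diameter, 41 mm high, standing; origin under its centre. To be left alone
- screwdriver: bystander: a screwdriver lying on the bench. To be left alone
- beadbox: bystander: small open green plastic box, 70 x 50 x 22 mm. To be left alone
Not all that is in view belongs to the job. Leave any red or turquoise look-alike of the chime_180 alone.

How it is judged:
On the way, in this order (a step that is already met when the one before it is completed fails the run):
1. the hold-down is swung well up (past 0.7 rad, about 40 degrees) while the second longest chime bar still lies in the jig (value of joint holddown above 0.7 rad and distance of chime_155 from where it was at the start of the episode below 0.015 m), for 0.2 s.
2. that chime bar is slid along the jig by more than 20 mm without being lifted more than 10 mm (distance of chime_155 from where it was at the start of the episode above 0.02 m and height (world z) of chime_155 below 0.028 m), for 0.05 s.
At the end, for the whole second after the job is handed in: each chime bar lies at rest on the pads of its own place (longest place_1 ... shortest place_4): centre within 12 mm of the place horizontally, length within 0.2 rad of square across the rails, flat within 0.08 rad, resting on the pads (horizontal distance between chime_180 and place_1 below 0.012 m and z of chime_180 in the frame of place_1 between -0.005 and 0.015 m and angle between the x axis of chime_180 and the y axis of place_1, either way round below 0.2 rad and angle between the z axis of chime_180 and the z axis of place_1, either way round below 0.08 rad and linear speed of each of chime_180, chime_155, chime_130, chime_105 below 0.01 m/s and contact force between chime_180 and place_1 above 0.1 N and horizontal distance between chime_155 and place_2 below 0.012 m and z of chime_155 in the frame of place_2 between -0.005 and 0.015 m and angle between the x axis of chime_155 and the y axis of place_2, either way round below 0.2 rad and angle between the z axis of chime_155 and the z axis of place_2, either way round below 0.08 rad and contact force between chime_155 and place_2 above 0.1 N and horizontal distance between chime_130 and place_3 below 0.012 m and z of chime_130 in the frame of place_3 between -0.005 and 0.015 m and angle between the x axis of chime_130 and the y axis of place_3, either way round below 0.2 rad and angle between the z axis of chime_130 and the z axis of place_3, either way round below 0.08 rad and contact force between chime_130 and place_3 above 0.1 N and horizontal distance between chime_105 and place_4 below 0.012 m and z of chime_105 in the frame of place_4 between -0.005 and 0.015 m and angle between the x axis of chime_105 and the y axis of place_4, either way round below 0.2 rad and angle between the z axis of chime_105 and the z axis of place_4, either way round below 0.08 rad and contact force between chime_105 and place_4 above 0.1 N); the robot touches nothing.
It fails at once if a bystander is moved more than 20 mm (distance of any of spool, screwdriver, beadbox from where it was at the start of the episode above 0.02 m).
It also fails if it takes over 96 s, if anything falls off the work surface, if the arm or the gripper's body presses on something with over 40 N, if the wrist force passes 120 N, or if a joint passes its speed limit or range.

## Working session

There is one attempt and no reset: what is moved stays moved. The work goes in short steps, Python scripts to look and compute and a shell command to move; the robot and the scene stay as the last step left them, time stands still between calls to the robot, and variables do not carry over. Pictures are saved under pics/ and viewed, at most 14 in all, crops included, and the job is handed in when it is done.

```bash
ls; mkdir -p pics
cat > h.py <<'E'
import numpy as np, cv2
from station import bot
from scipy.spatial.transform import Rotation as Rn
def ray(im,u,v):
    R=np.array(im["R"]);t=np.array(im["t"])
    d=R.T@np.array([(u-im["cx"])/im["fx"],(v-im["cy"])/im["fy"],1.]);return -R.T@t,d
def atz(im,u,v,z):
    c,d=ray(im,u,v);return c+d*(z-c[2])/d[2]
def tri(obs):
    A=np.zeros((3,3));b=np.zeros(3)
    for im,u,v in obs:
        c,d=ray(im,u,v);d=d/np.linalg.norm(d);P=np.eye(3)-np.outer(d,d);A+=P;b+=P@c
    return np.linalg.solve(A,b)
def proj(im,X):
    p=np.array(im["R"])@np.array(X)+np.array(im["t"]);return [im["fx"]*p[0]/p[2]+im["cx"],im["fy"]*p[1]/p[2]+im["cy"]]
def save(im,name,box=None,s=1):
    f=im["frame"][:,:,::-1]
    if box: f=f[box[1]:box[3],box[0]:box[2]]
    cv2.imwrite("pics/"+name,cv2.resize(f,None,fx=s,fy=s,interpolation=cv2.INTER_CUBIC))
def rect(im,mask,z):
    """min-area rectangle of a mask projected on plane z"""
    c=max(cv2.findContours(mask.astype(np.uint8),cv2.RETR_EXTERNAL,cv2.CHAIN_APPROX_NONE)[0],key=cv2.contourArea)[:,0]
    P=np.array([atz(im,u,v,z)[:2] for u,v in c])
    (cx,cy),(w,h),a=cv2.minAreaRect((P*1000).astype(np.float32))
    if w<h: w,h,a=h,w,a+90
    return np.round([cx,cy,w,h,(a+90)%180-90],1)
E
python3 - <<'E'
from h import *
a=bot.get_image("scene");b=bot.get_image("side")
save(a,"scene.png",s=1.5);save(b,"side.png",s=1.5)
for n in ["chime_180","place_1","holddown_grip","chime_155","chime_130","chime_105"]:
  for c,im in (("scene",a),("side",b)):
    for s in bot.silhouettes(c,n)[:5]:
        print(n,c,round(s["score"],2),np.round(s["at"],1),s["pixels"].sum(),rect(im,s["pixels"],.01))
s=bot.read_state();print(s["tcp_pos"],s["tcp_rot"],s["clock"])
for im in(a,b):print(ray(im,256,192))
E
```

```text
pics
chime_180 scene 0.82 [248.5 220.7] 391 [ 576.6 -120.4  185.6   32.3   -9.3]
chime_180 scene 0.82 [ 96.8 254.7] 563 [ 292.4 -476.5  178.3   37.    41.7]
chime_180 scene 0.81 [220.1 226. ] 267 [ 515.7 -202.1  105.6   34.7   11.5]
chime_180 scene 0.72 [188.  191.5] 255 [ 338.4 -113.7  185.6   24.7  -47.8]
chime_180 scene 0.61 [175.1 252.7] 345 [ 473.1 -353.5  110.9   33.4    2.9]
chime_180 side 0.82 [245.9 220.9] 298 [ 5.555e+02 -2.210e+01  1.275e+02  3.520e+01 -2.000e-01]
chime_180 side 0.74 [249.5 201.3] 392 [ 574.  -112.7  181.8   40.6   -8.9]
chime_180 side 0.7 [268.7 190.2] 223 [ 513.2 -193.4  104.8   36.2    9.6]
chime_180 side 0.69 [260.3 161.2] 153 [ 587.4 -397.7  131.6   65.9   88.7]
chime_180 side 0.67 [326.4 212.4] 353 [ 336.8 -103.7  179.8   31.2  -48. ]
place_1 scene 0.56 [271.7 163.2] 28 [482.1 191.4  25.2  12.9  30.8]
place_1 scene 0.48 [254.9 162.5] 47 [432.6 158.2  21.7  19.3  30.8]
place_1 scene 0.37 [305.1 146.5] 37 [514.1 336.6  23.1  14.3  30.7]
place_1 side 0.58 [251.8 294.4] 104 [491.1 249.4  22.9  14.3  46.6]
place_1 side 0.54 [232.3 307.2] 145 [529.1 293.5 
[... 2240 characters left out ...]
   2.9]
chime_105 side 0.82 [245.9 220.9] 298 [ 5.555e+02 -2.210e+01  1.275e+02  3.520e+01 -2.000e-01]
chime_105 side 0.74 [249.5 201.3] 392 [ 574.  -112.7  181.8   40.6   -8.9]
chime_105 side 0.7 [268.7 190.2] 223 [ 513.2 -193.4  104.8   36.2    9.6]
chime_105 side 0.69 [260.3 161.2] 153 [ 587.4 -397.7  131.6   65.9   88.7]
chime_105 side 0.67 [326.4 212.4] 353 [ 336.8 -103.7  179.8   31.2  -48. ]
[ 0.22335764 -0.61041324  0.25574108] [ 9.84653117e-01  1.74522887e-01 -1.73824748e-05  1.51306350e-05] 0.7
(array([ 1.15389389, -0.99985295,  0.93076447]), array([-0.41995077,  0.6687893 , -0.61349339]))
(array([0.41339287, 0.78716075, 0.63918897]), array([ 0.12333181, -0.82871711, -0.54597484]))
```

View pics/scene.png

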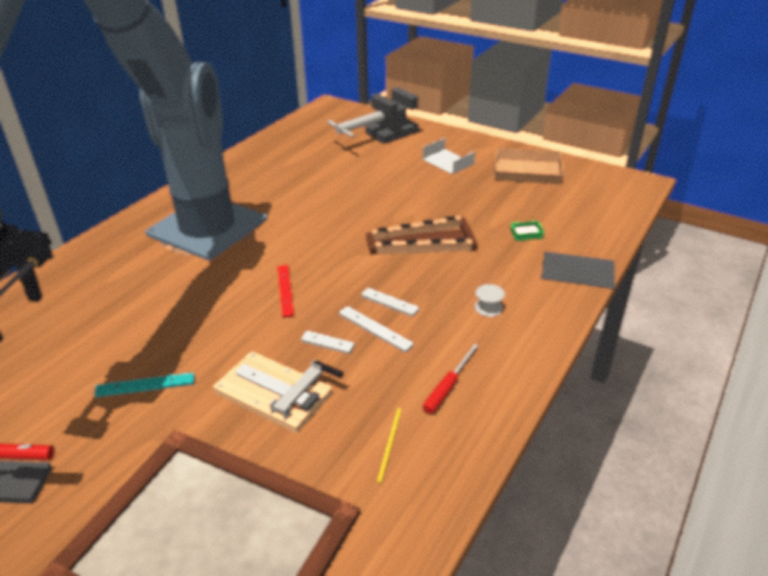

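View pics/side.png

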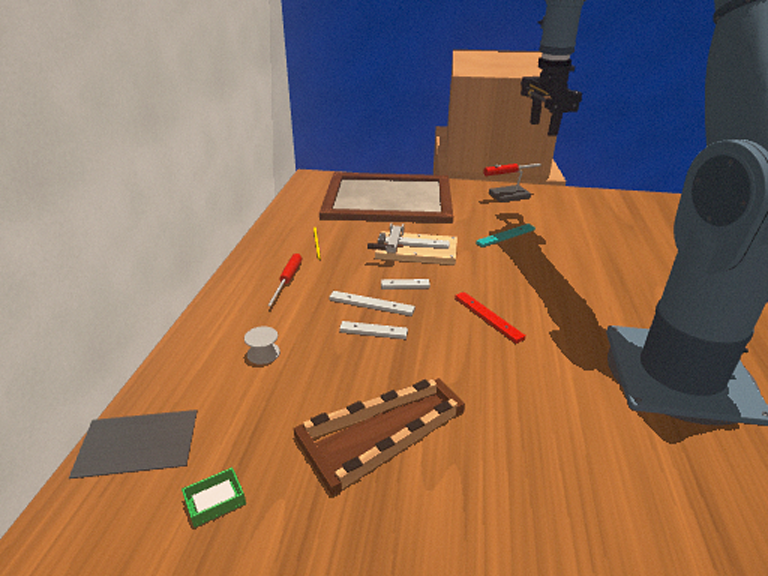

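The pictures show:
- **Silver bars (scene picture, full-resolution pixels):** (248,221) is about 182 mm long, so chime_180. (259,200) is about 130 mm, so chime_130. (220,226) is about 105 mm, so chime_105. chime_155 sits in the jig at (175,253).
- **Look-alikes:** the red bar at (188,191) and the turquoise bar at (97,255) don't fit, because the chime bars are bare aluminium. I'll leave both alone.
- **Frame:** around (280,157) in the scene view. Its wide end is at (215,303) in the side view.

Next I move the wrist camera above the jig.

```bash
R='[1,0.37,-0.196,-0.1,0,0,20]'; python3 -m crank '[[1,0.37,-0.196,-0.1,0,0,20],[1,0.37,-0.196,-0.1,0,0,20],[1,0.37,-0.196,-0.1,0,0,20],[1,0.37,-0.196,-0.1,0,0,20],[1,0.37,-0.196,-0.1,0,0,20],[1,0.37,-0.196,-0.1,0,0,20],[1,0.37,-0.196,-0.1,0,0,20],[1,0.37,-0.196,-0.1,0,0,20],[1,0.37,-0.196,-0.1,0,0,20],[1,0.37,-0.196,-0.1,0,0,20]]'
python3 - <<'E'
from h import *
a=bot.get_image("wrist");save(a,"w1.png",s=1.5)
print(ray(a,256,192))
for n in ["chime_180","holddown_grip"]:
    for s in bot.silhouettes("wrist",n)[:6]:
        print(n,round(s["score"],2),np.round(s["at"],1),rect(a,s["pixels"],.01),rect(a,s["pixels"],.028))
s=bot.read_state();print(s["tcp_pos"],s["tcp_rot"],s["clock"])
E
```

```text
clock: 1.7
tcp_pos: [0.5075, -0.2942, 0.3569]
tcp_rot: [1.0, 0.005, 0.002, -0.001]
ft_force: [0.1, 0.2, -0.0]
width: 0.0878
finger_force: 0.0
(array([ 0.57322268, -0.29376356,  0.48530122]), array([-0.27890975,  0.00556954, -0.96069835]))
chime_180 0.98 [ 99.  114.1] [ 5.567e+02 -2.840e+01  1.301e+02  3.280e+01 -4.000e-01] [ 5.573e+02 -3.850e+01  1.252e+02  3.160e+01 -4.000e-01]
chime_180 0.85 [296.5 160.6] [ 486.2 -363.1  122.9   26.6    0.6] [ 489.5 -360.5  118.2   25.6    0.6]
chime_180 0.85 [328.  240.7] [ 335.3 -430.9   64.3   23.9   40.4] [ 344.4 -425.7   61.8   23.    40.4]
chime_180 0.8 [153.5 103.3] [ 575.6 -117.1  179.6   27.4   -9.1] [ 575.5 -123.8  172.8   26.4   -9.1]
chime_180 0.65 [205.4 143.9] [ 515.4 -199.9  104.    26.4   10.8] [ 517.6 -203.5  100.1   25.4   10.8]
chime_180 0.59 [188.5 218.9] [ 384.7 -161.5   44.2   27.8  -48.4] [ 391.8 -166.5   42.5   26.7  -48.4]
holddown_grip 0.79 [283.6 117.9] [ 582.4 -350.4  134.5   68.1   89.8] [ 582.  -348.3  129.4   65.6   89.8]
[ 0.5025769  -0.30020685  0.35543541] [ 9.99999779e-01  3.05940647e-04 -4.98139926e-04  3.16422500e-04] 1.85
```

View pics/w1.png

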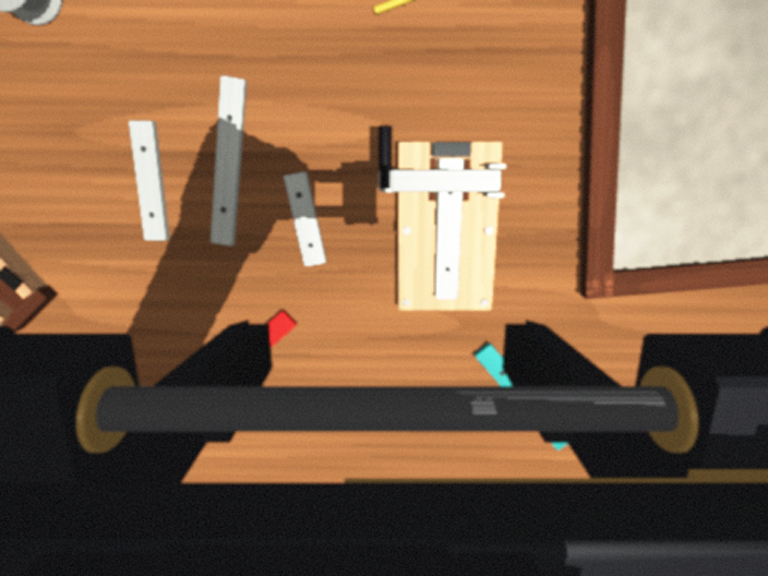

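The wrist picture (768x576 view) shows the jig at (450,225). Its hold-down handle is the black rod from (385,126) to (385,188), with the free part at the top, towards +x. The silver bars are at (147,180), which is chime_130, (228,160), chime_180, and (305,218), chime_105. The red and turquoise bars are the decoys.

```bash
cat >> h.py <<'E'
def go(x,y,z,yaw=None):
    """shift & turn in tool axes to reach world pos with tool x at yaw (deg), tool down"""
    s=bot.read_state();p=np.array(s["tcp_pos"]);R=Rn.from_quat(s["tcp_rot"])
    cur=np.degrees(np.arctan2(R.as_matrix()[1,0],R.as_matrix()[0,0]))
    T=R if yaw is None else Rn.from_euler("z",yaw,degrees=True)*Rn.from_quat([1,0,0,0])
    print("shift",np.round(R.inv().apply(np.array([x,y,z])-p),4),"turn",np.round((R.inv()*T).as_rotvec(degrees=True),2),"curyaw",round(cur,2),"clock",s["clock"])
E
python3 - <<'E'
from h import *
w=bot.get_image("wrist");s=bot.get_image("scene");d=bot.get_image("side")
def dark(im,x0,y0,x1,y1,th=60):
    m=im["frame"][y0:y1,x0:x1].max(2)<th
    v,u=np.nonzero(m);return round(u.mean()+x0,1),round(v.mean()+y0,1),u.min()+x0,u.max()+x0,v.min()+y0,v.max()+y0,m.sum()
a=dark(w,248,75,266,112);print(a)
for z in(.042,.049):print(atz(w,a[0],a[1],z), atz(w,a[0],84,z))
b=dark(s,205,235,235,258);print(b)
c=dark(d,238,152,262,172);print(c)
save(s,"hs.png",(195,230,245,265),8)
print(tri([(w,a[0],98),(s,b[0],b[1])]),tri([(w,a[0],98),(d,c[0],c[1])]))
print(proj(s,atz(w,a[0],98,.042)),proj(d,atz(w,a[0],98,.042)))
h=[atz(w,u/1.5,v/1.5,.028) for u,v in((450,158),(437,298),(459,298))];print(h)
E
```

```text
(np.float64(251.2), np.float64(95.8), np.int64(248), np.int64(255), np.int64(80), np.int64(111), np.int64(234))
[ 0.59034552 -0.29026572  0.042     ] [ 0.60721117 -0.2903694   0.042     ]
[ 0.59000543 -0.29042307  0.049     ] [ 0.6066037  -0.29052511  0.049     ]
(np.float64(218.5), np.float64(245.8), np.int64(210), np.int64(226), np.int64(241), np.int64(249), np.int64(40))
(np.float64(250.8), np.float64(164.3), np.int64(245), np.int64(261), np.int64(163), np.int64(165), np.int64(26))
[ 0.58612564 -0.29112674  0.04421652] [ 0.58997996 -0.28984177  0.04185358]
[np.float64(219.4928839841871), np.float64(246.24821446357655)] [np.float64(252.44521896460094), np.float64(164.31608508023902)]
[array([ 0.57669137, -0.36673565,  0.028     ]), array([ 0.42245898, -0.35785949,  0.028     ]), array([ 0.42245707, -0.38305446,  0.028     ])]
```

Run:
```python
from h import *
w=bot.get_image("wrist");s=bot.get_image("scene")
f=w["frame"][70:130,235:275].max(2)
print((f[20:40:4]).tolist()[:2])
m=f<60;v,u=np.nonzero(m);print(u.min()+235,u.max()+235,v.min()+70,v.max()+70, u.mean()+235)
for r in (84,90,100,110):
  k=np.nonzero(m[r-70])[0]+235;print(r,k.min() if len(k) else 0,k.max() if len(k) else 0)
save(w,"w2.png",(230,60,350,220),5*0.7)
for q in bot.silhouettes("wrist","chime_155"):
  print(np.round(q["at"]),rect(w,q["pixels"],.028),rect(w,q["pixels"],.01))
print(proj(w,[.59,-.29,.042]))
```

```text
[[198, 200, 200, 195, 201, 183, 145, 101, 90, 91, 83, 61, 44, 24, 28, 39, 43, 44, 37, 35, 100, 165, 187, 164, 145, 185, 238, 250, 250, 248, 249, 248, 247, 248, 249, 250, 252, 252, 253, 253], [193, 191, 195, 190, 194, 178, 135, 99, 84, 83, 79, 67, 41, 26, 36, 38, 47, 48, 29, 34, 91, 161, 174, 136, 109, 177, 245, 253, 253, 252, 252, 251, 251, 251, 252, 252, 253, 254, 254, 254]]
247 255 80 121 250.73225806451612
84 247 254
90 247 254
100 247 254
110 249 254
[325. 240.] [ 341.2 -429.5   70.7   24.3   41.5] [ 332.3 -434.6   73.5   25.3   41.5]
[293. 153.] [ 489.7 -360.7  118.8   25.5    0.5] [ 486.6 -363.1  123.5   26.5    0.5]
[148. 102.] [ 574.6 -124.1  172.    27.5   -9.4] [ 574.8 -117.1  178.8   28.6   -9.4]
[ 94. 112.] [ 5.560e+02 -3.990e+01  1.226e+02  2.970e+01 -2.000e-01] [ 5.555e+02 -2.960e+01  1.274e+02  3.080e+01 -2.000e-01]
[200. 140.] [ 517.7 -204.1   97.2   25.1   10.9] [ 515.7 -200.3  101.    26.    10.9]
[184. 212.] [ 395.1 -170.9   31.7   24.1  -49.2] [ 388.3 -165.8   32.9   25.   -49.2]
[np.float64(250.65990461823787), np.float64(95.78281902812081)]
```

View pics/w2.png

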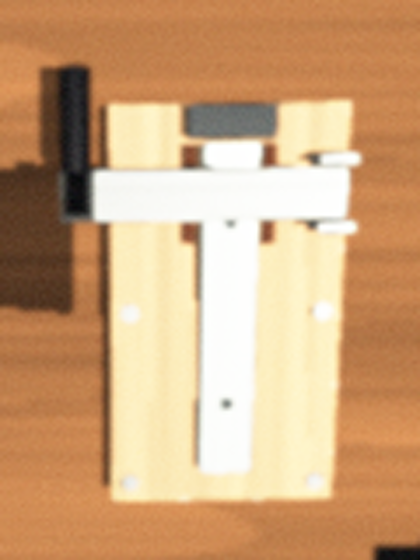

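```bash
python3 -m crank '[[0.4,0.0935,-0.0097,0.05,0,0,0],[0.4,0.0935,-0.0097,0.1,0,0,0],[0.4,0.0935,-0.0097,0.15,0,0,0],[0.4,0.0935,-0.0097,0.2,0,0,0],[0.4,0.0935,-0.0097,0.24,0,0,0],[0.4,0.0935,-0.0097,0.26,0,0,0],[0.4,0.0935,-0.0097,0.26,0,0,0],[0.4,0.0935,-0.0097,0.26,0,0,0]]' 12
python3 - <<'E'
from h import *
go(.596,-.2905,.042,0)
w=bot.get_image("wrist");save(w,"w3.png",s=1.2)
E
```

```text
clock: 2.95
tcp_pos: [0.5968, -0.2897, 0.0962]
tcp_rot: [1.0, 0.001, -0.0, -0.0]
ft_force: [1.1, -0.6, 1.3]
width: 0.035
finger_force: 0.0
shift [-0.0008  0.0008  0.0542] turn [-0.01  0.04  0.07] curyaw 0.07 clock 2.95
```

View pics/w3.png

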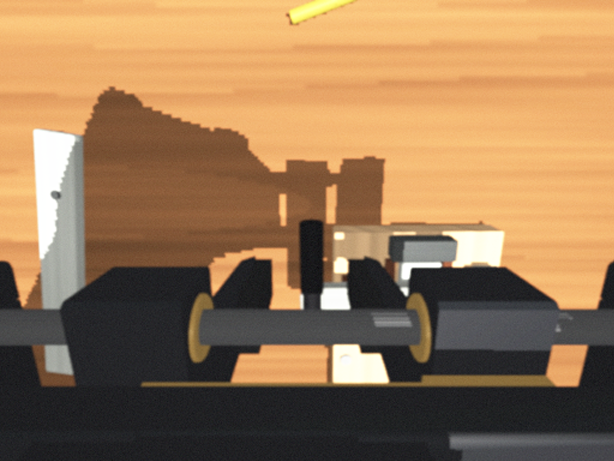

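The rod at (311,255) is centred between the fingers at (260,300) and (360,300). I'll descend and grip.

```bash
python3 -m crank '[[0.4,-0.001,0,0.03,0,0,0],[0.4,-0.001,0,0.05,0,0,0],[0.4,-0.001,0,0.054,0,0,0],[0.4,-0.001,0,0.054,0,0,0],[0,-0.001,0,0.054,0,0,0],[0,-0.001,0,0.054,0,0,0],[0,-0.001,0,0.054,0,0,0],[0,-0.001,0,0.054,0,0,0],[0,-0.001,0,0.054,0,0,0]]' 12
```

```text
clock: 3.9
tcp_pos: [0.5968, -0.2908, 0.043]
tcp_rot: [1.0, 0.001, 0.001, 0.001]
ft_force: [-0.6, -2.6, 6.2]
width: 0.0135
finger_force: 12.1
```

```bash
python3 -m crank '[[0,0,0.0025,-0.017,0,0,0],[0,0,0.0075,-0.0335,0,0,0],[0,0,0.015,-0.049,0,0,0],[0,0,0.0245,-0.0635,0,0,0],[0,0,0.0365,-0.0765,0,0,0],[0,0,0.05,-0.087,0,0,0],[0,0,0.0645,-0.0955,0,0,0],[0,0,0.075,-0.1,0,0,0],[0,0,0.075,-0.1,0,0,0],[0,0,0.075,-0.1,0,0,0]]' 12
python3 - <<'E'
from h import *
w=bot.get_image("side");save(w,"s2.png",(200,120,330,220),5)
E
```

```text
clock: 4.9
tcp_pos: [0.5973, -0.3635, 0.1439]
tcp_rot: [1.0, 0.001, 0.001, -0.001]
ft_force: [-1.2, 3.9, 11.8]
width: 0.0131
finger_force: 12.0
```

View pics/s2.png

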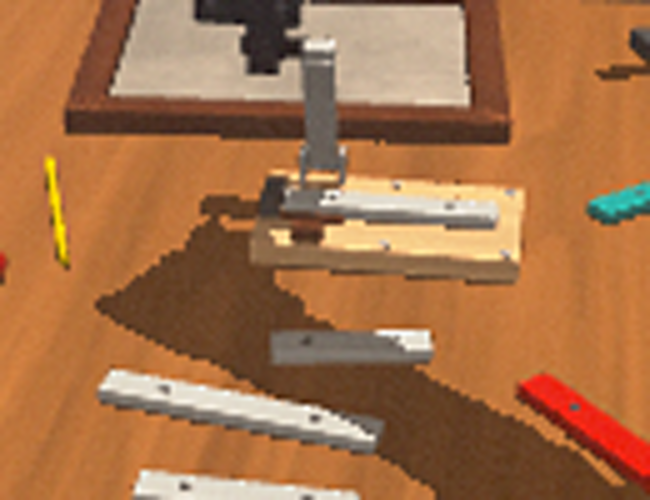

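The hold-down is up at about 1.1 rad: the bar stands nearly vertical at (320,100), and chime_155 is still in place at (400,205). I'll release and retreat.

```bash
python3 -m crank '[[0.45,0,0,0,0,0,0],[0.45,0,0,0,0,0,0],[0.45,0,0,0,0,0,0],[0.45,0,0,-0.03,0,0,0],[0.45,0,0,-0.06,0,0,0],[0.6,-0.04,0,-0.08,0,0,0],[0.6,-0.09,0,-0.08,0,0,0],[0.6,-0.147,0,-0.08,0,0,0],[0.6,-0.147,0,-0.08,0,0,0],[0.6,-0.147,0,-0.08,0,0,0]]' 12
python3 - <<'E'
from h import *
go(.45,-.361,.038,0.5)
w=bot.get_image("wrist")
for q in bot.silhouettes("wrist","chime_155"):
  print(np.round(q["at"]),rect(w,q["pixels"],.028),q["score"])
save(w,"w4.png",s=1)
E
```

```text
clock: 5.95
tcp_pos: [0.4474, -0.3653, 0.2218]
tcp_rot: [1.0, -0.0, -0.0, 0.0]
ft_force: [-0.1, -0.8, -0.3]
width: 0.053
finger_force: 0.0
shift [ 0.0028 -0.0043  0.1838] turn [ 0.    0.05 -0.55] curyaw -0.05 clock 5.95
[105. 212.] [ 390.6 -171.5   50.2   26.9  -51.6] 0.87
[42. 66.] [ 555.8 -129.7  140.4   31.    -8.9] 0.61
[252. 120.] [ 4.985e+02 -3.612e+02  1.349e+02  2.440e+01  3.000e-01] 0.6
[300. 241.] [ 352.7 -414.1   39.9   20.1    8.9] 0.59
[120. 104.] [ 515.3 -210.2   99.5   27.    10.9] 0.58
```

View pics/w4.png

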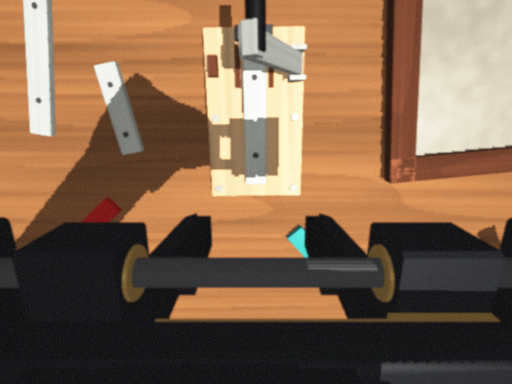

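The bar is at (255,120) with its free end at (255,180). The hold-down stays up at (265,40).

```bash
python3 -m crank '[[0.6,0.003,-0.0043,0.05,0,0,-0.5],[0.6,0.003,-0.0043,0.1,0,0,-0.5],[0.6,0.003,-0.0043,0.145,0,0,-0.5],[0.6,0.003,-0.0043,0.17,0,0,-0.5],[0.6,0.003,-0.0043,0.183,0,0,-0.5],[0.6,0.003,-0.0043,0.183,0,0,-0.5],[0.2,0.003,-0.0043,0.183,0,0,-0.5],[0.2,0.003,-0.0043,0.183,0,0,-0.5],[0.2,0.003,-0.0043,0.183,0,0,-0.5],[0.2,0.003,-0.0043,0.183,0,0,-0.5]]' 30
```

```text
clock: 7.05
tcp_pos: [0.4526, -0.3607, 0.0394]
tcp_rot: [1.0, 0.005, 0.001, 0.0]
ft_force: [0.1, -0.6, 2.1]
width: 0.0246
finger_force: 30.0
```

```bash
python3 -m crank '[[0.2,-0.01,0,0,0,0,0],[0.2,-0.02,0,0,0,0,0],[0.2,-0.03,0,0,0,0,0],[0.2,-0.04,0,0,0,0,0],[0.2,-0.05,0,0,0,0,0],[0.2,-0.06,0,0,0,0,0],[0.2,-0.06,0,0,0,0,0],[0.2,-0.06,0,0,0,0,0]]' 30
```

```text
clock: 7.85
tcp_pos: [0.3895, -0.3612, 0.0387]
tcp_rot: [1.0, 0.004, -0.002, -0.0]
ft_force: [-1.8, 0.0, 9.0]
width: 0.0242
finger_force: 30.0
```

```bash
python3 -m crank '[[0.6,0,0,0,0,0,0],[0.6,0,0,0,0,0,0],[0.6,0,0,0,0,0,0],[0.6,0,0,-0.04,0,0,0],[0.6,0,0,-0.09,0,0,0],[0.6,0,0,-0.14,0,0,0],[0.6,0,-0.02,-0.19,0,0,0],[0.6,0,-0.06,-0.24,0,0,0],[0.6,0,-0.11,-0.28,0,0,0],[0.6,0.01,-0.16,-0.32,0,0,0]]' 30
python3 -m crank '[[0.6,0.02,-0.4,0,0,0,0],[0.6,0.02,-0.4,0,0,0,0],[0.6,0.02,-0.4,0,0,0,0],[0.6,0.02,-0.4,0,0,0,0],[0.6,0.02,-0.4,0,0,0,0],[0.6,0.02,-0.4,0,0,0,0],[0.6,0.02,-0.4,0,0,0,0],[0.6,0.02,-0.4,0,0,0,0],[0.6,0.02,-0.4,0,0,0,0],[0.6,0.02,-0.4,0,0,0,0]]'
python3 - <<'E'
from h import *
w=bot.get_image("wrist");save(w,"w5.png",s=1.5)
for q in bot.silhouettes("wrist","place_1"):
  print(np.round(q["at"],1),rect(w,q["pixels"],.029),round(q["score"],2))
go(.42,.2,.36,0.5)
w=bot.get_image("side")
for q in bot.silhouettes("side","place_1"):
  print(np.round(q["at"],1),rect(w,q["pixels"],.029),round(q["score"],2))
for q in bot.silhouettes("side","chime_180"):
  print(np.round(q["at"],1),rect(w,q["pixels"],.01),rect(w,q["pixels"],.028),round(q["score"],2))
E
```

```text
clock: 8.85
tcp_pos: [0.3948, -0.2349, 0.3308]
tcp_rot: [1.0, 0.004, -0.0, 0.0]
ft_force: [0.9, 0.2, 0.1]
width: 0.0529
finger_force: 0.0
clock: 9.85
tcp_pos: [0.4112, 0.1646, 0.329]
tcp_rot: [1.0, 0.007, -0.001, 0.0]
ft_force: [0.6, -0.1, -0.5]
width: 0.0528
finger_force: 0.0
[231.3  66.7] [544.2 202.2  24.9  14.9  43.2] 0.87
[276.7 135. ] [447.9 136.2  25.   14.5  40.6] 0.73
[221.8 123.6] [448.8 222.7  25.   16.3  36.5] 0.59
shift [ 0.0087 -0.0373 -0.0309] turn [0.07 0.06 0.  ] curyaw 0.5 clock 9.95
[254.  293.4] [487.5 265.6  24.5  17.3  41.9] 0.55
[230.1 307.3] [526.4 308.3  26.9  17.7  41.7] 0.47
[270.2 283.6] [449.  221.7  26.1  18.1  41.5] 0.43
[244.9 200.5] [ 575.2 -109.6  179.6   47.3  -12.9] [570.5 -83.9 174.5  46.  -12.9] 0.83
[250.1 223. ] [555.5 -21.5 127.7  34.5  -1.3] [551.4   1.6 124.   33.5  -1.3] 0.82
[269.8 193.1] [ 513.2 -193.4  104.8   36.2    9.6] [ 510.3 -165.3  101.8   35.2    9.6] 0.75
[324.7 209.1] [ 335.1 -106.   183.8   37.9  -47. ] [337.4 -80.5 178.5  36.8 -47. ] 0.65
[289.2 160.6] [ 480.7 -393.9   84.8   46.8    9.7] [ 478.7 -360.1   82.4   45.5    9.7] 0.53
[173.4 227. ] [749.8  55.4 108.7  58.9 -65.6] [740.1  76.4 105.6  57.2 -65.6] 0.29
```

View pics/w5.png

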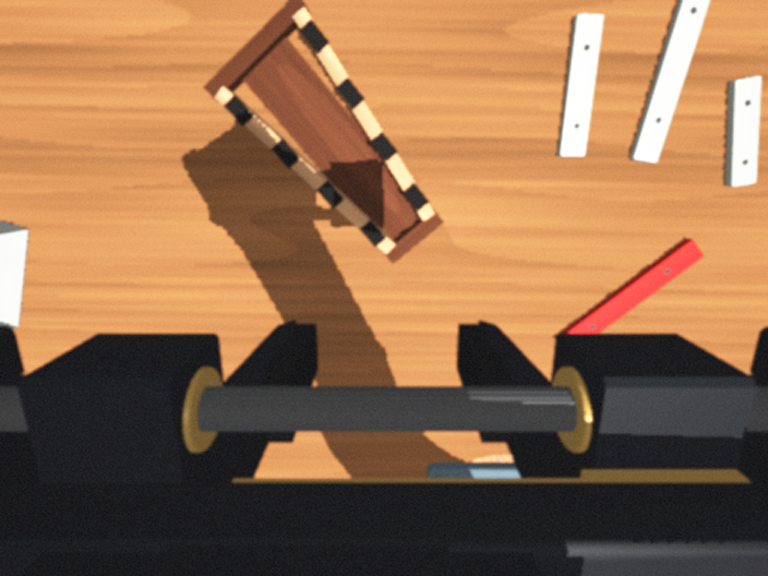

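The frame's wide end is at upper left (255,50) and its narrow end at (415,235). The pads sit in pairs: (312,34)/(237,105), (350,95)/(286,153), (383,147)/(330,196) and (415,199)/(375,237). I'll fit the known pad layout to them.

```bash
cat > fr.py <<'E'
from h import *
from scipy.optimize import least_squares
gaps=[.099,.086,.072,.058]
def model(p):
    x,y,th,z=p;c,s=np.cos(th),np.sin(th);ex=np.array([c,s]);ey=np.array([-s,c])
    return [np.append(np.array([x,y])+i*.058*ex+sg*g/2*ey,z) for i,g in enumerate(gaps) for sg in(1,-1)]
def comps(im,th):
    m=(im["frame"].max(2)<th).astype(np.uint8)
    n,l,st,ce=cv2.connectedComponentsWithStats(m,connectivity=4)
    return np.array([ce[i] for i in range(1,n) if 20<st[i,4]<260 and max(st[i,2:4])<30])
E
python3 - <<'E'
from fr import *
w=bot.get_image("wrist");d=bot.get_image("side")
p=np.array([.535,.255,np.radians(-137),.029])
def fit(ims,p,free):
    C=[comps(i,t) for i,t in ims]
    for tol in (14,8,5):
        pr=[[] for _ in ims];M=model(p);pairs=[]
        for k,(im,_) in enumerate(ims):
            for j,X in enumerate(M):
                q=proj(im,X);dd=np.linalg.norm(C[k]-q,axis=1) 
                if dd.min()<tol: pairs.append((k,j,C[k][dd.argmin()],dd.min()))
        def f(v):
            P=p.copy();P[free]=v;M=model(P);return np.concatenate([np.array(proj(ims[k][0],M[j]))-c for k,j,c,_ in pairs])
        r=least_squares(f,p[free],loss="soft_l1");p=p.copy();p[free]=r.x
    print(len(pairs),[(k,j) for k,j,_,_ in pairs],np.round(p,4),np.degrees(p[2]),np.round(np.abs(f(r.x)).max(),2));return p
a=fit([(w,75)],p,[0,1,2]);b=fit([(w,75)],p,[0,1,2,3])
c=fit([(d,75)],a,[0,1,2]);e=fit([(w,75),(d,75)],a,[0,1,2,3])
for i in range(4):
    print(i+1,np.round([a[0]+.058*i*np.cos(a[2]),a[1]+.058*i*np.sin(a[2])],4), np.round([e[0]+.058*i*np.cos(e[2]),e[1]+.058*i*np.sin(e[2])],4))
for q in bot.silhouettes("wrist","chime_180"):
  print(np.round(q["at"],1),rect(w,q["pixels"],.01),round(q["score"],2))
E
```

```text
Traceback (most recent call last):
ValueError: need at least one array to concatenate
```

```bash
cat >> fr.py <<'E'
def fit(ims,p,free):
    C=[comps(i,t) for i,t in ims]
    for tol in (12,7,5):
        M=model(p);pairs=[]
        for k,(im,_) in enumerate(ims):
            for j,X in enumerate(M):
                q=proj(im,X);dd=np.linalg.norm(C[k]-q,axis=1) 
                if dd.min()<tol: pairs.append((k,j,C[k][dd.argmin()]))
        def f(v):
            P=p.copy();P[free]=v;M=model(P);return np.concatenate([np.array(proj(ims[k][0],M[j]))-c for k,j,c in pairs])
        r=least_squares(f,p[free],loss="soft_l1");p=p.copy();p[free]=r.x
    print(len(pairs),[(k,j) for k,j,_ in pairs],np.round(p,4),np.degrees(p[2]),np.round(np.abs(f(r.x)).max(),2));return p
E
python3 - <<'E'
from fr import *
w=bot.get_image("wrist");d=bot.get_image("side")
p=np.array([.559,.272,np.radians(-138.7),.029])
a=fit([(w,75)],p,[0,1,2]);b=fit([(w,75)],p,[0,1,2,3])
c=fit([(d,75)],a,[0,1,2]);e=fit([(w,75),(d,75)],a,[0,1,2,3])
for i in range(4):
    print(i+1,np.round([a[0]+.058*i*np.cos(a[2]),a[1]+.058*i*np.sin(a[2])],4), np.round([e[0]+.058*i*np.cos(e[2]),e[1]+.058*i*np.sin(e[2])],4))
for q in bot.silhouettes("wrist","chime_180"):
  print(np.round(q["at"],1),rect(w,q["pixels"],.01),round(q["score"],2))
E
```

```text
7 [(0, 0), (0, 1), (0, 2), (0, 3), (0, 4), (0, 5), (0, 6)] [ 0.5593  0.2721 -2.4247  0.029 ] -138.92590488935912 1.35
7 [(0, 0), (0, 1), (0, 2), (0, 3), (0, 4), (0, 5), (0, 6)] [ 0.56    0.273  -2.4259  0.0224] -138.9936380785623 0.65
8 [(0, 0), (0, 1), (0, 2), (0, 3), (0, 4), (0, 5), (0, 6), (0, 7)] [ 0.5603  0.2727 -2.4226  0.029 ] -138.80575744639285 3.06
15 [(0, 0), (0, 1), (0, 2), (0, 3), (0, 4), (0, 5), (0, 6), (1, 0), (1, 1), (1, 2), (1, 3), (1, 4), (1, 5), (1, 6), (1, 7)] [ 0.5597  0.2722 -2.4238  0.0279] -138.87600745302868 3.35
1 [0.5593 0.2721] [0.5597 0.2722]
2 [0.5156 0.234 ] [0.516 0.234]
3 [0.4719 0.1959] [0.4723 0.1959]
4 [0.4281 0.1578] [0.4286 0.1577]
[445.9  51.8] [ 559.8 -109.1  150.4   30.6   -8.9] 0.96
[383.6  52.5] [ 5.549e+02 -2.340e+01  1.278e+02  2.800e+01 -4.000e-01] 0.77
[493.8  83.4] [ 513.9 -194.5  104.8   31.    10.9] 0.69
[424.4 191.7] [ 342.6 -110.3  164.5   29.9  -48. ] 0.67
```

```bash
python3 -m crank '[[0.6,-0.01,0.52,0.08,0,0,0],[0.6,-0.01,0.52,0.08,0,0,0],[0.6,-0.01,0.52,0.08,0,0,0],[0.6,-0.01,0.52,0.08,0,0,0],[0.6,-0.01,0.52,0.08,0,0,0],[0.6,-0.01,0.52,0.08,0,0,0],[0.6,-0.01,0.52,0.08,0,0,0],[0.6,-0.01,0.52,0.08,0,0,0],[0.6,-0.01,0.52,0.08,0,0,0],[0.6,-0.01,0.52,0.08,0,0,0]]'
python3 -m crank '[[0.6,0,0.025,0,0,0,0],[0.6,0,0.025,0,0,0,0],[0.6,0,0.025,0,0,0,0]]'
cat > look.py <<'E'
import sys
from h import *
w=bot.get_image("wrist")
for q in bot.silhouettes("wrist","chime_155")[:7]:
  print(np.round(q["at"]),round(q["score"],2),rect(w,q["pixels"],.01),rect(w,q["pixels"],.028))
go(*map(float,sys.argv[1:5]))
E
python3 look.py .445 -.361 .0387 0.3
```

```text
clock: 11.35
tcp_pos: [0.4071, -0.3322, 0.2534]
tcp_rot: [1.0, 0.005, 0.0, 0.0]
ft_force: [0.4, 0.0, 0.0]
width: 0.0531
finger_force: 0.0
clock: 11.65
tcp_pos: [0.4076, -0.3548, 0.2533]
tcp_rot: [1.0, 0.005, -0.0, -0.0]
ft_force: [0.4, 1.2, 0.1]
width: 0.0528
finger_force: 0.0
[ 4. 68.] 0.84 [532.5 -44.3  91.2  18.6 -12.9] [529.7 -59.4  86.7  17.7 -12.9]
[100. 192.] 0.84 [ 351.  -125.8  145.    26.9  -48.5] [ 357.  -136.9  137.9   25.6  -48.5]
[262. 130.] 0.82 [ 4.422e+02 -3.611e+02  1.613e+02  2.660e+01  3.000e-01] [ 4.438e+02 -3.608e+02  1.535e+02  2.530e+01  3.000e-01]
[137.  75.] 0.63 [ 514.5 -201.4  103.8   27.7   10.8] [ 512.5 -208.8   98.7   26.4   10.8]
[304. 205.] 0.6 [ 342.4 -425.2   43.9   25.7   41.5] [ 348.8 -421.8   41.7   24.5   41.5]
shift [0.0368 0.0081 0.2149] turn [-0.04 -0.    0.41] curyaw 0.71 clock 11.75
```

chime_155 now lies at (0.444, -0.361), clear of the hold-down. I'll grasp it at its centre.

```bash
python3 -m crank '[[0.5,0.036,0.008,0.05,0,0,0.4],[0.5,0.036,0.008,0.1,0,0,0.4],[0.5,0.036,0.008,0.15,0,0,0.4],[0.5,0.036,0.008,0.19,0,0,0.4],[0.5,0.036,0.008,0.21,0,0,0.4],[0.5,0.036,0.008,0.2145,0,0,0.4],[0.5,0.036,0.008,0.2145,0,0,0.4],[0.2,0.036,0.008,0.2145,0,0,0.4],[0.2,0.036,0.008,0.2145,0,0,0.4],[0.2,0.036,0.008,0.2145,0,0,0.4]]' 40
python3 -m crank '[[0.2,0,0,0,0,0,0],[0.2,0,0,-0.02,0,0,0],[0.2,0,0,-0.04,0,0,0],[0.2,0,0,-0.08,0,0,0],[0.2,0,0,-0.12,0,0,0],[0.2,0,0,-0.16,0,0,0],[0.2,0,0,-0.16,0,0,0],[0.2,0,0,-0.16,0,0,0]]' 40
python3 - <<'E'
from h import *
go(.516,.234,.15,131.1)
E
```

```text
clock: 12.75
tcp_pos: [0.4447, -0.363, 0.0406]
tcp_rot: [1.0, 0.002, 0.001, 0.001]
ft_force: [-1.3, 1.2, 7.1]
width: 0.0243
finger_force: 40.0
clock: 13.55
tcp_pos: [0.444, -0.363, 0.2001]
tcp_rot: [1.0, 0.002, 0.001, 0.001]
ft_force: [-0.5, 0.7, -2.1]
width: 0.024
finger_force: 40.0
shift [ 0.0739 -0.5968  0.0494] turn [ 1.5000e-01  5.0000e-02 -1.3091e+02] curyaw 0.19 clock 13.55
```

```bash
python3 -m crank '[[0.2,0.074,-0.597,0.049,0,0,-131],[0.2,0.074,-0.597,0.049,0,0,-131],[0.2,0.074,-0.597,0.049,0,0,-131],[0.2,0.074,-0.597,0.049,0,0,-131],[0.2,0.074,-0.597,0.049,0,0,-131],[0.2,0.074,-0.597,0.049,0,0,-131],[0.2,0.074,-0.597,0.049,0,0,-131],[0.2,0.074,-0.597,0.049,0,0,-131],[0.2,0.074,-0.597,0.049,0,0,-131],[0.2,0.074,-0.597,0.049,0,0,-131]]' 40
python3 - <<'E'
from h import *
bot.get_image("side");bot.get_image("side");go(.516,.234,.10,131.1)
E
```

```text
clock: 14.55
tcp_pos: [0.5022, 0.1337, 0.1569]
tcp_rot: [0.728, 0.685, -0.001, -0.001]
ft_force: [1.1, -0.6, -0.8]
width: 0.0239
finger_force: 40.0
shift [0.0939 0.0093 0.0579] turn [ 1.000e-02 -3.600e-01 -4.416e+01] curyaw 86.93 clock 14.65
```

```bash
python3 -m crank '[[0.2,0.094,0.0093,0.03,0,0,-44.1],[0.2,0.094,0.0093,0.03,0,0,-44.1],[0.2,0.094,0.0093,0.03,0,0,-44.1],[0.2,0.094,0.0093,0.03,0,0,-44.1],[0.2,0.094,0.0093,0.03,0,0,-44.1],[0.2,0.094,0.0093,0.04,0,0,-44.1],[0.2,0.094,0.0093,0.05,0,0,-44.1],[0.2,0.094,0.0093,0.058,0,0,-44.1],[0.2,0.094,0.0093,0.058,0,0,-44.1]]' 40
python3 - <<'E'
from h import *
bot.get_image("side");bot.get_image("side");go(.516,.234,.0515,131.1)
E
```

```text
clock: 15.55
tcp_pos: [0.5179, 0.2246, 0.0987]
tcp_rot: [0.421, 0.907, -0.001, -0.001]
ft_force: [0.8, 0.3, -0.7]
width: 0.0239
finger_force: 40.0
shift [0.0084 0.0035 0.0487] turn [-0.03 -0.01 -0.9 ] curyaw 130.2 clock 15.65
```

```bash
python3 -m crank '[[0.2,0.0084,0.0035,0.02,0,0,-0.9],[0.2,0.0084,0.0035,0.03,0,0,-0.9],[0.2,0.0084,0.0035,0.04,0,0,-0.9],[0.2,0.0084,0.0035,0.04,0,0,-0.9],[0.2,0.0084,0.0035,0.04,0,0,-0.9]]' 40
python3 - <<'E'
from h import *
bot.get_image("side");w=bot.get_image("side");go(.516,.234,.0515,131.1);save(w,"s3.png",(190,230,320,340),5)
E
```

```text
clock: 16.15
tcp_pos: [0.5164, 0.2337, 0.0606]
tcp_rot: [0.414, 0.91, -0.0, 0.0]
ft_force: [0.4, 0.7, -0.7]
width: 0.0238
finger_force: 40.0
shift [ 0.0005 -0.0005  0.0095] turn [0.05 0.02 0.02] curyaw 131.12 clock 16.25
```

View pics/s3.png

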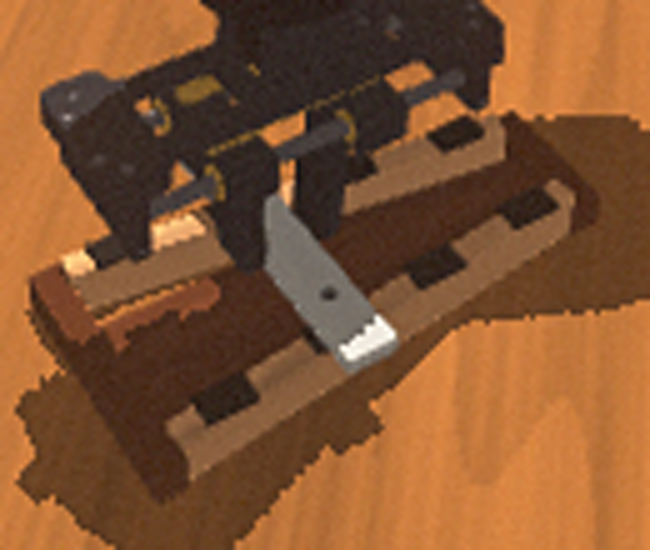

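The bar hovers over the second pad pair (near pad around (325,335)). I'll lower, release and retreat.

```bash
python3 -m crank '[[0.2,0.0005,-0.0005,0.006,0,0,0],[0.2,0.0005,-0.0005,0.0095,0,0,0],[0.2,0.0005,-0.0005,0.0095,0,0,0]]' 40
python3 -m crank '[[0.42,0,0,0,0,0,0],[0.42,0,0,0,0,0,0],[0.42,0,0,0,0,0,0],[0.42,0,0,-0.05,0,0,0],[0.42,0,0,-0.1,0,0,0],[0.42,0,0,-0.15,0,0,0],[0.42,0,0,-0.2,0,0,0],[0.42,0,0,-0.2,0,0,0]]' 40
python3 - <<'E'
from h import *
go(.52,-.07,.25,0)
E
```

```text
clock: 16.55
tcp_pos: [0.5157, 0.234, 0.0516]
tcp_rot: [0.414, 0.91, -0.0, 0.0]
ft_force: [-2.4, -2.4, 8.1]
width: 0.024
finger_force: 40.0
clock: 17.35
tcp_pos: [0.5183, 0.2366, 0.2575]
tcp_rot: [0.414, 0.91, 0.004, 0.004]
ft_force: [0.1, -0.6, -0.4]
width: 0.037
finger_force: 0.0
shift [-0.232  -0.2005  0.006 ] turn [  0.51  -0.62 131.14] curyaw 131.14 clock 17.35
```

```bash
python3 -m crank '[[0.5,-0.232,-0.2,-0.03,0,0,131],[0.5,-0.232,-0.2,-0.03,0,0,131],[0.5,-0.232,-0.2,-0.03,0,0,131],[0.5,-0.232,-0.2,-0.03,0,0,131],[0.5,-0.232,-0.2,-0.03,0,0,131],[0.5,-0.232,-0.2,-0.03,0,0,131],[0.5,-0.232,-0.2,-0.03,0,0,131],[0.5,-0.232,-0.2,-0.03,0,0,131],[0.5,-0.232,-0.2,-0.03,0,0,131],[0.5,-0.232,-0.2,-0.03,0,0,131]]'
python3 - <<'E'
from h import *
bot.get_image("side");go(.52,-.11,.27,-9.2)
E
```

```text
clock: 18.35
tcp_pos: [0.5172, -0.0725, 0.2801]
tcp_rot: [0.924, 0.381, -0.0, -0.0]
ft_force: [0.0, -0.1, 0.6]
width: 0.0446
finger_force: 0.0
shift [-0.0243  0.0288  0.0102] turn [-1.000e-02  5.000e-02  5.362e+01] curyaw 44.42 clock 18.4
```

```bash
python3 -m crank '[[0.5,-0.024,0.029,0.01,0,0,53.6],[0.5,-0.024,0.029,0.01,0,0,53.6],[0.5,-0.024,0.029,0.01,0,0,53.6],[0.5,-0.024,0.029,0.01,0,0,53.6],[0.5,-0.024,0.029,0.01,0,0,53.6],[0.5,-0.024,0.029,0.01,0,0,53.6],[0.5,-0.024,0.029,0.01,0,0,53.6],[0.5,-0.024,0.029,0.01,0,0,53.6],[0.5,-0.024,0.029,0.01,0,0,53.6]]'
python3 look.py .575 -.117 .021 -9.2
python3 - <<'E'
from h import *
w=bot.get_image("wrist");save(w,"w6.png",s=1)
E
```

```text
clock: 19.3
tcp_pos: [0.521, -0.1097, 0.2705]
tcp_rot: [0.997, -0.072, -0.0, 0.0]
ft_force: [-0.1, 0.1, 0.1]
width: 0.0441
finger_force: 0.0
[252. 295.] 0.97 [298.7 -62.8  58.5  27.6 -51.6] [312.  -65.4  55.8  26.4 -51.6]
[194. 137.] 0.91 [554.5 -27.1 127.3  27.1  -0.6] [556.  -31.4 121.4  25.8  -0.6]
[320. 153.] 0.77 [ 515.5 -197.8  104.5   26.4   10.9] [ 518.8 -194.2   99.7   25.2   10.9]
[ 21. 187.] 0.65 [529.9 237.1 123.3  32.2 -47.8] [532.5 220.6 117.6  30.7 -47.8]
[256. 114.] 0.59 [ 575.  -115.5  178.6   25.9   -8.8] [ 575.6 -115.7  170.3   24.7   -8.8]
[479. 244.] 0.56 [ 339.9 -430.    66.7   20.2   43.5] [ 351.3 -415.6   63.6   19.3   43.5]
shift [ 0.0545 -0.0006  0.2497] turn [0.   0.03 0.91] curyaw -8.29 clock 19.4
```

View pics/w6.png

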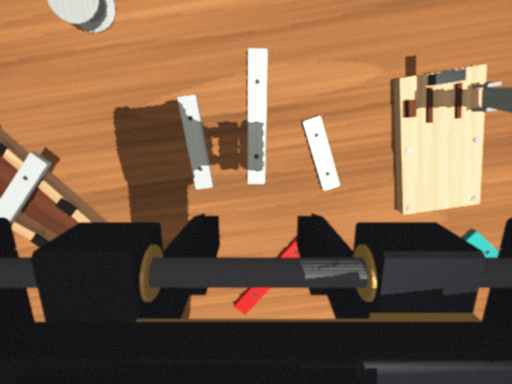

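The picture shows chime_180 at (257,115), the longest of the three bare aluminium bars. chime_130 is at (195,140) and chime_105 at (320,153). The red decoy at (265,280) and the turquoise one at (485,243) stay put.

```bash
python3 -m crank '[[0.5,0.0545,-0.002,0.05,0,0,0.6],[0.5,0.0545,-0.002,0.1,0,0,0.6],[0.5,0.0545,-0.002,0.15,0,0,0.6],[0.5,0.0545,-0.002,0.2,0,0,0.6],[0.5,0.0545,-0.002,0.235,0,0,0.6],[0.5,0.0545,-0.002,0.248,0,0,0.6],[0.5,0.0545,-0.002,0.249,0,0,0.6],[0.2,0.0545,-0.002,0.249,0,0,0.6],[0.2,0.0545,-0.002,0.249,0,0,0.6],[0.2,0.0545,-0.002,0.249,0,0,0.6]]' 40
python3 -m crank '[[0.2,0,0,0,0,0,0],[0.2,0,0,-0.02,0,0,0],[0.2,0,0,-0.06,0,0,0],[0.2,0,0,-0.11,0,0,0],[0.2,0,0,-0.16,0,0,0],[0.2,0,0,-0.16,0,0,0],[0.2,0,0,-0.16,0,0,0]]' 40
python3 - <<'E'
from h import *
go(.5595,.2722,.15,131.1)
E
```

```text
clock: 20.45
tcp_pos: [0.5769, -0.116, 0.024]
tcp_rot: [0.997, -0.079, 0.002, 0.0]
ft_force: [0.2, 0.0, 5.0]
width: 0.0238
finger_force: 40.0
clock: 21.15
tcp_pos: [0.576, -0.116, 0.1837]
tcp_rot: [0.997, -0.079, 0.002, 0.0]
ft_force: [-0.3, 0.3, -2.0]
width: 0.0237
finger_force: 40.0
shift [-0.0772 -0.3808  0.0333] turn [ 2.3000e-01 -5.0000e-02 -1.4011e+02] curyaw -9.01 clock 21.15
```

```bash
python3 -m crank '[[0.2,-0.077,-0.381,0.033,0,0,-140],[0.2,-0.077,-0.381,0.033,0,0,-140],[0.2,-0.077,-0.381,0.033,0,0,-140],[0.2,-0.077,-0.381,0.033,0,0,-140],[0.2,-0.077,-0.381,0.033,0,0,-140],[0.2,-0.077,-0.381,0.033,0,0,-140],[0.2,-0.077,-0.381,0.033,0,0,-140],[0.2,-0.077,-0.381,0.033,0,0,-140],[0.2,-0.077,-0.381,0.033,0,0,-140],[0.2,-0.077,-0.381,0.033,0,0,-140]]' 40
python3 - <<'E'
from h import *
bot.get_image("side");bot.get_image("side");go(.5595,.2722,.10,131.1)
E
```

```text
clock: 22.15
tcp_pos: [0.5568, 0.2742, 0.1468]
tcp_rot: [0.78, 0.626, -0.002, -0.001]
ft_force: [0.1, -1.1, -1.6]
width: 0.0236
finger_force: 40.0
shift [0.0005 0.002  0.0468] turn [-2.300e-01  1.000e-02 -5.404e+01] curyaw 77.06 clock 22.25
```

```bash
python3 -m crank '[[0.2,0.0005,0.002,0,0,0,-54],[0.2,0.0005,0.002,0,0,0,-54],[0.2,0.0005,0.002,0,0,0,-54],[0.2,0.0005,0.002,0,0,0,-54],[0.2,0.0005,0.002,0,0,0,-54],[0.2,0.0005,0.002,0,0,0,-54],[0.2,0.0005,0.002,0.03,0,0,-54],[0.2,0.0005,0.002,0.06,0,0,-54],[0.2,0.0005,0.002,0.078,0,0,-54],[0.2,0.0005,0.002,0.078,0,0,-54]]' 40
python3 - <<'E'
from h import *
bot.get_image("side");w=bot.get_image("side");go(.5595,.2722,.0525,131.1);save(w,"s4.png",(170,220,320,340),5)
E
```

```text
clock: 23.25
tcp_pos: [0.5591, 0.2711, 0.0678]
tcp_rot: [0.416, 0.909, -0.002, -0.002]
ft_force: [0.3, -0.3, -0.8]
width: 0.0236
finger_force: 40.0
shift [ 0.0004 -0.0016  0.0187] turn [-0.01 -0.02 -0.22] curyaw 130.88 clock 23.35
```

View pics/s4.png

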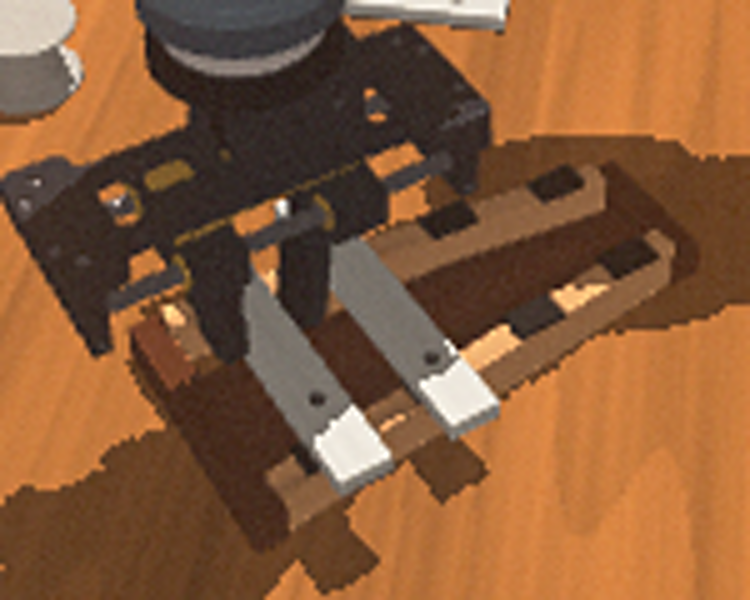

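chime_180 hovers over the first pads (near one at (300,455)), and chime_155 lies on its own at (460,390).

```bash
python3 -m crank '[[0.2,0.0005,-0.0015,0.01,0,0,0],[0.2,0.0005,-0.0015,0.016,0,0,0],[0.2,0.0005,-0.0015,0.019,0,0,0],[0.2,0.0005,-0.0015,0.019,0,0,0]]' 40
python3 -m crank '[[0.4,0,0,0,0,0,0],[0.4,0,0,0,0,0,0],[0.4,0,0,0,0,0,0],[0.4,0,0,-0.05,0,0,0],[0.4,0,0,-0.1,0,0,0],[0.4,0,0,-0.15,0,0,0],[0.4,0,0,-0.2,0,0,0],[0.4,0,0,-0.2,0,0,0]]' 40
python3 - <<'E'
from h import *
go(.50,-.0275,.26,-0.5)
E
```

```text
clock: 23.75
tcp_pos: [0.5596, 0.2719, 0.053]
tcp_rot: [0.415, 0.91, -0.0, 0.0]
ft_force: [-2.8, -3.6, 7.3]
width: 0.0236
finger_force: 40.0
clock: 24.55
tcp_pos: [0.562, 0.2749, 0.2593]
tcp_rot: [0.415, 0.91, 0.005, 0.003]
ft_force: [-0.1, 0.1, 0.2]
width: 0.0349
finger_force: 0.0
shift [-0.1878 -0.245  -0.0032] turn [  0.46  -0.69 131.43] curyaw 130.94 clock 24.55
```

Now chime_130.

```bash
python3 -m crank '[[0.5,-0.188,-0.245,0,0,0,131],[0.5,-0.188,-0.245,0,0,0,131],[0.5,-0.188,-0.245,0,0,0,131],[0.5,-0.188,-0.245,0,0,0,131],[0.5,-0.188,-0.245,0,0,0,131],[0.5,-0.188,-0.245,0,0,0,131],[0.5,-0.188,-0.245,0,0,0,131],[0.5,-0.188,-0.245,0,0,0,131],[0.5,-0.188,-0.245,0,0,0,131],[0.5,-0.188,-0.245,0,0,0,131]]'
python3 - <<'E'
from h import *
bot.get_image("side");go(.50,-.0275,.26,-0.5)
E
```

```text
clock: 25.55
tcp_pos: [0.4976, -0.0307, 0.2516]
tcp_rot: [0.925, 0.38, -0.0, -0.0]
ft_force: [-0.4, 0.2, 0.3]
width: 0.0441
finger_force: 0.0
shift [ 0.0038 -0.0005 -0.0083] turn [ 0.   -0.   44.72] curyaw 44.22 clock 25.6
```

```bash
python3 -m crank '[[0.5,0.004,0,-0.008,0,0,44.7],[0.5,0.004,0,-0.008,0,0,44.7],[0.5,0.004,0,-0.008,0,0,44.7],[0.5,0.004,0,-0.008,0,0,44.7],[0.5,0.004,0,-0.008,0,0,44.7],[0.5,0.004,0,-0.008,0,0,44.7],[0.5,0.004,0,-0.008,0,0,44.7],[0.5,0.004,0,-0.008,0,0,44.7]]'
python3 look.py .555 -.0265 .0205 -0.5
```

```text
clock: 26.4
tcp_pos: [0.5005, -0.0276, 0.2598]
tcp_rot: [1.0, 0.005, -0.0, -0.0]
ft_force: [0.6, 0.4, 0.2]
width: 0.0439
finger_force: 0.0
[ 53. 146.] 0.86 [514.1 251.  170.8  29.9 -49.1] [516.6 237.8 162.7  28.5 -49.1]
[258. 114.] 0.68 [554.6 -26.2 126.5  24.4  -0. ] [555.2 -26.2 120.4  23.2  -0. ]
[284. 290.] 0.63 [294.3 -57.6  44.8  28.5 -48.6] [307.2 -56.1  42.7  27.1 -48.6]
[37. 96.] 0.58 [575.5 275.2 154.5  32.8 -48.9] [575.1 260.8 147.1  31.2 -48.9]
[383. 148.] 0.58 [ 514.8 -197.3  104.3   29.5    9.8] [ 517.2 -189.2   99.3   28.1    9.8]
shift [ 0.0545 -0.0007  0.2394] turn [-0.01  0.    0.94] curyaw 0.44 clock 26.5
```

```bash
python3 -m crank '[[0.5,0.0545,-0.001,0.05,0,0,0.6],[0.5,0.0545,-0.001,0.1,0,0,0.6],[0.5,0.0545,-0.001,0.15,0,0,0.6],[0.5,0.0545,-0.001,0.2,0,0,0.6],[0.5,0.0545,-0.001,0.23,0,0,0.6],[0.5,0.0545,-0.001,0.239,0,0,0.6],[0.5,0.0545,-0.001,0.239,0,0,0.6],[0.2,0.0545,-0.001,0.239,0,0,0.6],[0.2,0.0545,-0.001,0.239,0,0,0.6],[0.2,0.0545,-0.001,0.239,0,0,0.6]]' 40
python3 -m crank '[[0.2,0,0,0,0,0,0],[0.2,0,0,-0.02,0,0,0],[0.2,0,0,-0.06,0,0,0],[0.2,0,0,-0.11,0,0,0],[0.2,0,0,-0.16,0,0,0],[0.2,0,0,-0.16,0,0,0],[0.2,0,0,-0.16,0,0,0]]' 40
python3 - <<'E'
from h import *
go(.472,.1959,.16,131.1)
E
```

```text
clock: 27.5
tcp_pos: [0.5558, -0.0265, 0.022]
tcp_rot: [1.0, -0.003, 0.001, 0.0]
ft_force: [-0.5, 0.0, 2.6]
width: 0.0244
finger_force: 40.0
clock: 28.2
tcp_pos: [0.5555, -0.0267, 0.182]
tcp_rot: [1.0, -0.003, 0.001, 0.0]
ft_force: [-0.4, 0.6, -1.0]
width: 0.0243
finger_force: 40.0
shift [-0.0847 -0.2221  0.0217] turn [ 1.7000e-01 -3.0000e-02 -1.3142e+02] curyaw -0.32 clock 28.2
```

```bash
python3 -m crank '[[0.2,-0.085,-0.222,0.01,0,0,-131.4],[0.2,-0.085,-0.222,0.01,0,0,-131.4],[0.2,-0.085,-0.222,0.01,0,0,-131.4],[0.2,-0.085,-0.222,0.01,0,0,-131.4],[0.2,-0.085,-0.222,0.01,0,0,-131.4],[0.2,-0.085,-0.222,0.01,0,0,-131.4],[0.2,-0.085,-0.222,0.01,0,0,-131.4],[0.2,-0.085,-0.222,0.01,0,0,-131.4],[0.2,-0.085,-0.222,0.01,0,0,-131.4],[0.2,-0.085,-0.222,0.01,0,0,-131.4]]' 40
python3 - <<'E'
from h import *
bot.get_image("side");bot.get_image("side");go(.472,.1959,.07,131.1)
E
```

```text
clock: 29.2
tcp_pos: [0.4699, 0.1955, 0.1691]
tcp_rot: [0.731, 0.682, -0.002, -0.001]
ft_force: [-0.1, -0.9, -1.5]
width: 0.024
finger_force: 40.0
shift [0.0006 0.0024 0.0991] turn [ -0.22  -0.05 -45.37] curyaw 85.73 clock 29.3
```

```bash
python3 -m crank '[[0.2,0.0005,0.0024,0,0,0,-45.4],[0.2,0.0005,0.0024,0,0,0,-45.4],[0.2,0.0005,0.0024,0.02,0,0,-45.4],[0.2,0.0005,0.0024,0.03,0,0,-45.4],[0.2,0.0005,0.0024,0.03,0,0,-45.4],[0.2,0.0005,0.0024,0.05,0,0,-45.4],[0.2,0.0005,0.0024,0.08,0,0,-45.4],[0.2,0.0005,0.0024,0.099,0,0,-45.4],[0.2,0.0005,0.0024,0.099,0,0,-45.4]]' 40
python3 - <<'E'
from h import *
bot.get_image("side");bot.get_image("side");go(.472,.1959,.0515,131.1)
E
```

```text
clock: 30.2
tcp_pos: [0.4712, 0.1952, 0.0689]
tcp_rot: [0.416, 0.909, -0.002, -0.002]
ft_force: [-0.6, 0.6, -1.0]
width: 0.0242
finger_force: 40.0
shift [ 0.0002 -0.0011  0.0202] turn [-0.08 -0.05 -0.14] curyaw 130.96 clock 30.3
```

```bash
python3 -m crank '[[0.2,0,-0.001,0.01,0,0,0],[0.2,0,-0.001,0.016,0,0,0],[0.2,0,-0.001,0.02,0,0,0],[0.2,0,-0.001,0.02,0,0,0]]' 40
python3 -m crank '[[0.4,0,0,0,0,0,0],[0.4,0,0,0,0,0,0],[0.4,0,0,0,0,0,0],[0.4,0,0,-0.05,0,0,0],[0.4,0,0,-0.1,0,0,0],[0.4,0,0,-0.15,0,0,0],[0.4,0,0,-0.2,0,0,0],[0.4,0,0,-0.2,0,0,0]]' 40
python3 - <<'E'
from h import *
go(.46,-.207,.25,10.8)
E
```

```text
clock: 30.7
tcp_pos: [0.4727, 0.1956, 0.0516]
tcp_rot: [0.414, 0.91, -0.0, -0.0]
ft_force: [-0.5, 0.5, -1.1]
width: 0.0243
finger_force: 40.0
clock: 31.5
tcp_pos: [0.4754, 0.1982, 0.2582]
tcp_rot: [0.414, 0.91, 0.004, 0.003]
ft_force: [1.0, 1.0, -0.3]
width: 0.0352
finger_force: 0.0
shift [-0.2955 -0.2777  0.0064] turn [  0.53  -0.47 120.25] curyaw 131.05 clock 31.5
```

```bash
python3 -m crank '[[0.5,-0.296,-0.278,0,0,0,120.2],[0.5,-0.296,-0.278,0,0,0,120.2],[0.5,-0.296,-0.278,0,0,0,120.2],[0.5,-0.296,-0.278,0,0,0,120.2],[0.5,-0.296,-0.278,0,0,0,120.2],[0.5,-0.296,-0.278,0,0,0,120.2],[0.5,-0.296,-0.278,0,0,0,120.2],[0.5,-0.296,-0.278,0,0,0,120.2],[0.5,-0.296,-0.278,0,0,0,120.2],[0.5,-0.296,-0.278,0,0,0,120.2]]'
python3 - <<'E'
from h import *
bot.get_image("side");go(.46,-.207,.25,10.8)
E
```

```text
clock: 32.5
tcp_pos: [0.4567, -0.2126, 0.2514]
tcp_rot: [0.926, 0.378, -0.0, -0.0]
ft_force: [-0.0, 0.7, 0.0]
width: 0.0442
finger_force: 0.0
shift [ 0.005  -0.0009  0.0016] turn [-2.00e-02  2.00e-02  3.34e+01] curyaw 44.2 clock 32.55
```

```bash
python3 -m crank '[[0.5,0.005,-0.001,0,0,0,33.4],[0.5,0.005,-0.001,0,0,0,33.4],[0.5,0.005,-0.001,0,0,0,33.4],[0.5,0.005,-0.001,0,0,0,33.4],[0.5,0.005,-0.001,0,0,0,33.4],[0.5,0.005,-0.001,0,0,0,33.4],[0.5,0.005,-0.001,0,0,0,33.4]]'
python3 look.py .515 -.1975 .0205 10.8
```

```text
clock: 33.25
tcp_pos: [0.4603, -0.2056, 0.2519]
tcp_rot: [0.995, 0.104, -0.0, -0.0]
ft_force: [-1.1, -0.0, -0.4]
width: 0.0442
finger_force: 0.0
[263. 117.] 0.67 [ 515.1 -198.8  105.9   25.7   10.6] [ 515.6 -198.5  100.7   24.5   10.6]
[199. 213.] 0.59 [ 358.7 -132.2  119.1   26.2  -47.8] [ 366.8 -135.1  113.3   24.9  -47.8]
shift [0.0552 0.0032 0.2314] turn [-0.01  0.01  1.02] curyaw 11.82 clock 33.35
```

```bash
python3 -m crank '[[0.5,0.055,0.0044,0.05,0,0,1.2],[0.5,0.055,0.0044,0.1,0,0,1.2],[0.5,0.055,0.0044,0.15,0,0,1.2],[0.5,0.055,0.0044,0.19,0,0,1.2],[0.5,0.055,0.0044,0.22,0,0,1.2],[0.5,0.055,0.0044,0.231,0,0,1.2],[0.5,0.055,0.0044,0.231,0,0,1.2],[0.2,0.055,0.0044,0.231,0,0,1.2],[0.2,0.055,0.0044,0.231,0,0,1.2],[0.2,0.055,0.0044,0.231,0,0,1.2]]' 40
python3 -m crank '[[0.2,0,0,0,0,0,0],[0.2,0,0,-0.02,0,0,0],[0.2,0,0,-0.06,0,0,0],[0.2,0,0,-0.11,0,0,0],[0.2,0,0,-0.16,0,0,0],[0.2,0,0,-0.16,0,0,0],[0.2,0,0,-0.16,0,0,0]]' 40
python3 - <<'E'
from h import *
go(.4284,.1577,.16,131.1)
E
```

```text
clock: 34.35
tcp_pos: [0.516, -0.1994, 0.0222]
tcp_rot: [0.996, 0.091, 0.001, 0.0]
ft_force: [0.4, 0.4, 3.1]
width: 0.0239
finger_force: 40.0
clock: 35.05
tcp_pos: [0.5155, -0.1994, 0.1821]
tcp_rot: [0.996, 0.091, 0.001, 0.001]
ft_force: [-0.3, 0.5, -1.3]
width: 0.0243
finger_force: 40.0
shift [-0.0208 -0.367   0.0214] turn [ 1.6000e-01  5.0000e-02 -1.2062e+02] curyaw 10.48 clock 35.05
```

```bash
python3 -m crank '[[0.2,-0.021,-0.367,0.01,0,0,-120.6],[0.2,-0.021,-0.367,0.01,0,0,-120.6],[0.2,-0.021,-0.367,0.01,0,0,-120.6],[0.2,-0.021,-0.367,0.01,0,0,-120.6],[0.2,-0.021,-0.367,0.01,0,0,-120.6],[0.2,-0.021,-0.367,0.01,0,0,-120.6],[0.2,-0.021,-0.367,0.01,0,0,-120.6],[0.2,-0.021,-0.367,0.01,0,0,-120.6],[0.2,-0.021,-0.367,0.01,0,0,-120.6],[0.2,-0.021,-0.367,0.01,0,0,-120.6]]' 40
python3 - <<'E'
from h import *
bot.get_image("side");bot.get_image("side");go(.4284,.1577,.07,131.1)
E
```

```text
clock: 36.05
tcp_pos: [0.426, 0.1586, 0.1695]
tcp_rot: [0.663, 0.749, -0.001, -0.001]
ft_force: [-0.4, 0.4, -0.1]
width: 0.0243
finger_force: 40.0
shift [-0.0004  0.0024  0.0994] turn [ -0.19  -0.1  -34.54] curyaw 96.56 clock 36.15
```

```bash
python3 -m crank '[[0.2,0,0.0024,0,0,0,-34.6],[0.2,0,0.0024,0,0,0,-34.6],[0.2,0,0.0024,0.02,0,0,-34.6],[0.2,0,0.0024,0.03,0,0,-34.6],[0.2,0,0.0024,0.05,0,0,-34.6],[0.2,0,0.0024,0.08,0,0,-34.6],[0.2,0,0.0024,0.099,0,0,-34.6],[0.2,0,0.0024,0.099,0,0,-34.6]]' 40
python3 - <<'E'
from h import *
bot.get_image("side");bot.get_image("side");go(.4284,.1577,.051,131.1)
E
```

```text
clock: 36.95
tcp_pos: [0.4278, 0.1572, 0.0694]
tcp_rot: [0.416, 0.909, -0.002, -0.002]
ft_force: [-0.4, 0.3, -0.0]
width: 0.0242
finger_force: 40.0
shift [ 0.0002 -0.0012  0.0208] turn [-0.07 -0.05 -0.16] curyaw 130.94 clock 37.05
```

```bash
python3 -m crank '[[0.2,0,-0.001,0.01,0,0,0],[0.2,0,-0.001,0.016,0,0,0],[0.2,0,-0.001,0.02,0,0,0],[0.2,0,-0.001,0.02,0,0,0]]' 40
python3 -m crank '[[0.4,0,0,0,0,0,0],[0.4,0,0,0,0,0,0],[0.4,0,0,0,0,0,0],[0.4,0,0,-0.05,0,0,0],[0.4,0,0,-0.1,0,0,0],[0.4,0,0,-0.15,0,0,0],[0.4,0,0,-0.2,0,0,0],[0.4,0.03,0.18,-0.23,0,0,60],[0.4,0.03,0.18,-0.23,0,0,60],[0.4,0.03,0.18,-0.23,0,0,60]]' 40
python3 -m crank '[[0.4,-0.09,0.15,0,0,0,50],[0.4,-0.09,0.15,0,0,0,50],[0.4,-0.09,0.15,0,0,0,50],[0.4,-0.09,0.15,0,0,0,50],[0.4,-0.09,0.15,0,0,0,50],[0.4,-0.09,0.15,0,0,0,50]]' 40
python3 - <<'E'
from h import *
d=bot.get_image("side");s=bot.get_image("scene");save(d,"s5.png",(170,220,320,340),5)
P={i:np.array([.5595-.058*i*.7532,.2722-.058*i*.6578]) for i in range(4)}
print(P)
for c,im in(("side",d),("scene",s)):
  for q in bot.silhouettes(c,"chime_155"):
    print(c,np.round(q["at"]),rect(im,q["pixels"],.039),round(q["score"],2))
print(bot.read_state()["tcp_pos"])
E
```

```text
clock: 37.45
tcp_pos: [0.4291, 0.1575, 0.0516]
tcp_rot: [0.414, 0.91, -0.0, -0.0]
ft_force: [0.0, 0.4, -0.5]
width: 0.0242
finger_force: 40.0
clock: 38.45
tcp_pos: [0.5252, 0.2719, 0.2775]
tcp_rot: [0.61, 0.792, 0.0, 0.001]
ft_force: [0.6, 0.5, -0.3]
width: 0.0354
finger_force: 0.0
clock: 39.05
tcp_pos: [0.6923, 0.2243, 0.2757]
tcp_rot: [0.888, 0.461, -0.0, -0.0]
ft_force: [-0.7, 0.3, 0.1]
width: 0.0353
finger_force: 0.0
{0: array([0.5595, 0.2722]), 1: array([0.5158144, 0.2340476]), 2: array([0.4721288, 0.1958952]), 3: array([0.4284432, 0.1577428])}
side [247. 283.] [517.6 234.8 159.4  30.5 -48.3] 0.93
side [270. 274.] [474.  196.6 133.4  27.9 -48.5] 0.91
side [287. 266.] [430.9 157.8 113.8  31.5 -48.6] 0.67
side [326. 210.] [340.4 -63.3 175.5  36.2 -47.9] 0.63
side [337. 156.] [ 296.4 -407.6  179.1   36.9   41.4] 0.63
scene [101. 256.] [ 320.8 -492.6  169.9   36.4   41.4] 0.89
scene [306. 155.] [567.  260.4 180.6  29.7 -49.4] 0.72
scene [285. 152.] [516.8 225.  162.8  36.2 -49.5] 0.67
scene [254. 154.] [432.7 150.9 116.5  26.9 -49.3] 0.64
scene [271. 154.] [475.9 188.3 140.5  27.8 -49.1] 0.58
[0.69153356 0.22469264 0.2763311 ]
```

View pics/s5.png

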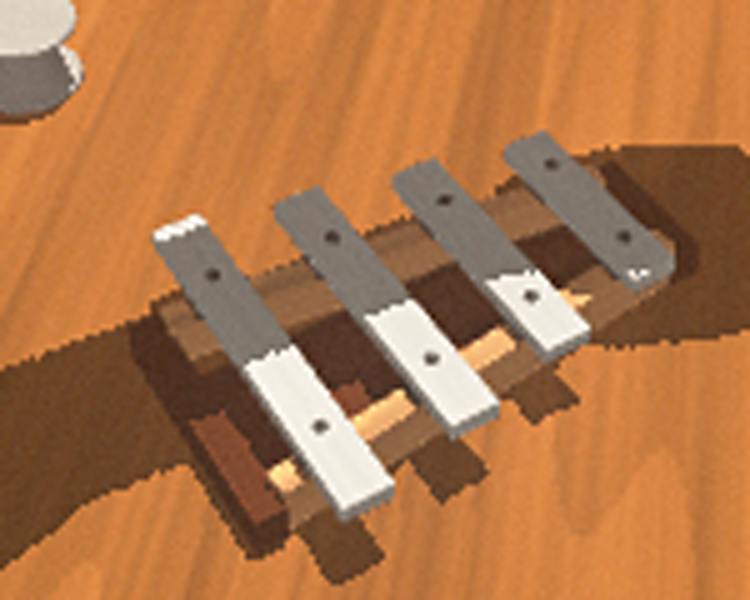

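All four bars lie flat and square on their pads, longest at the wide end on the left, and the side view puts the three it detected within about 3 mm of their places. The gripper is clear, so I'm handing in.

```bash
python3 -c "
from station import bot
print(bot.hand_in())"
```

```text
the job is handed in; nothing more can be done
None
```

I laid all four chime bars on the frame in order of length, each on its own pads, and handed the job in at about 39 s on the robot's clock; the hand-in gave no verdict.

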